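Seat the die inserts in their matching nests

TASK

Set up the press tooling: put each of the four die inserts into the nest of its own outline and colour, so that the square, oblong and cross ones sit flat on the floor of their pockets. Press the round one down against the spring in its cup until it stays locked under the two catches. Let go of all of them at the end, and do not push the brass nut or the grease tin out of place.

Things in the scene. Friction and masses are not known exactly. Their poses are not given: they have to be found in the camera images.
- round_insert: Loose die insert with a round steel foot, 52 mm diameter, 12 mm thick. A round grip stem, yellow, 24 mm diameter, rises from the middle of the foot from 12 mm to 62 mm above the underside (total height 62 mm; a thin steel band round it). About 0.3 kg. Origin: centre of the underside; z up along the stem.
- square_insert: Loose die insert with a square steel foot, 50 x 50 mm, 12 mm thick, sides along its x and y. A round grip stem, blue, 24 mm diameter, rises from the middle of the foot from 12 mm to 62 mm above the underside (total height 62 mm; a thin steel band round it). About 0.3 kg. Origin: centre of the underside; z up along the stem.
- oblong_insert: Loose die insert with an oblong steel foot, 32 mm along its x and 76 mm along its y, 12 mm thick. A round grip stem, red, 24 mm diameter, rises from the middle of the foot from 12 mm to 62 mm above the underside (total height 62 mm; a thin steel band round it). About 0.3 kg. Origin: centre of the underside; z up along the stem.
- cross_insert: Loose die insert with a plus-shaped steel foot, arms along its x and y, each bar 60 mm long and 24 mm wide, 12 mm thick. A round grip stem, green, 24 mm diameter, rises from the middle of the foot from 12 mm to 62 mm above the underside (total height 62 mm; a thin steel band round it). About 0.3 kg. Origin: centre of the underside; z up along the stem.
- round_nest: Fixed yellow cup, 44 mm high. Origin: centre of underside, z up. Bore 57 mm, flared to 69 at the rim. In it a spring follower (top at 34 mm, 21 mm travel) and two sprung catches at +y and -y (to 54 mm out), underside at 30, tops at 42 mm. Push the insert with about 10 N till its underside is 13-15 mm above the origin; released, it stays locked with its underside at 18 mm (not locked: above 28).
- square_nest: Black plate with a blue lip, 72 x 72 mm with a square pocket 60 x 60 mm for the square insert, sides along its x and y. Fixed to the table. Origin: centre of its underside; z up. Pocket floor 8 mm above the origin, lip top at 14 mm; the foot has 5 mm play all round.
- oblong_nest: Black plate with a red lip, 54 mm along its x, 98 mm along its y, with an oblong pocket 42 x 86 mm for the oblong insert. Fixed to the table. Origin: centre of its underside; z up. Pocket floor 8 mm above the origin, lip top at 14 mm; the foot has 5 mm play all round.
- cross_nest: Black plate with a green lip, 82 x 82 mm with a plus-shaped pocket for the cross insert, pocket bars along its x and y, each 70 mm long and 34 mm wide. Fixed to the table. Origin: centre of its underside; z up. Pocket floor 8 mm above the origin, lip top at 14 mm; the foot has 5 mm play all round.
- nut: Loose brass hexagon nut, 36 mm across flats, 22 mm high, a bystander. Origin: centre of its underside.
- tin: Loose small round grease tin, orange with a white lid, 45 mm diameter, 29 mm high, a bystander. Origin: centre of its underside.
Things that resemble listed ones, but are neither listed nor needed, are in the scene too. Leave any purple or turquoise look-alike of the square_nest alone.

How it is judged:
By the outcome, as a careful person would: the job done as asked, in the order asked, and still so for the second after the job is handed in, with the robot touching nothing.
It also fails if it takes over 106 s, if anything falls off the work surface, if the arm or the gripper's body presses on something with over 40 N, if the wrist force passes 120 N, or if a joint passes its speed limit or range.

ROBOT

A 6-joint arm with a two-finger parallel gripper is mounted at the origin on the work surface. World frame = base frame: x ahead of the robot, y to its left, z up, the work surface at z = 0. Lengths are in mm, angles in rad, forces in N, time in s.
With the tool pointing down it reaches from about 275 to 825 mm from the base axis. Payload 5.2 kg.
Tool frame: the origin (TCP) lies at the very end of the fingers, on their centre line; the grasp point (between the pads) lies 19 mm behind it; z points along the fingers, y is the line along which they close (so a half turn about z gives the same grasp; the last joint's range is limited). The gripper opens to 93 mm and grips with 3 to 60 N. Pads are 15 mm wide; open, the fingers measure 128 mm over their backs; the gripper's body (75 mm by 188 mm) begins 65 mm behind the grasp point.
Start: joints at [-1.347, 0.259, 1.535, -0, 1.348, -0.203], TCP at [227.698, -500.658, 180.553] pointing down, gripper open.
Joint ranges: [-3.14, 3.14], [-0.91, 2.08], [0.19, 2.58], [-1.22, 4.36], [0.22, 2.71], [-3.12, 3.12]. Speed limits (rad/s): [2.57, 2.57, 3.14, 3.14, 3.14, 3.14].

INTERFACE

Orientations are given as [roll, pitch, yaw] about the fixed x, y, z axes, in that order (R = Rz(yaw) Ry(pitch) Rx(roll)).
In Python, from bench import robot gives the robot as it stands. The module is installed in compiled form; this text tells all that it offers. Calls block until the motion is done:
- robot.move_ptp(position, orientation): joint-space move of the TCP to a pose.
- robot.move_linear(position, ori=None, speed=150, f_stop=None): straight line of the TCP; ori=None keeps the orientation; speed is the mean speed in mm/s. With f_stop (N) it stops when the force on the tool has changed by that much, and returns True; else False.
- robot.move_j(angles): joint-space move.
- robot.move_gripper(opening): opening from 0.0 (shut) to 1.0 (fully open); the grip force is fixed at half the most; returns when the fingers have stopped.
- robot.sleep(seconds).
- robot.inverse_kinematics(position, orientation): joint angles nearest the present ones, or None.
- robot.get_image(name): name is "scene" or "top" or "wrist"; returns a dict with "img" (400x640x3 uint8, blue, green, red), "fovy" (degrees; the focal length in pixels is half the picture's height over the tangent of half this angle, whatever the lens; pixels are square), "cx", "cy" (the principal point, pixels), "eye" and "orientation" of the camera in the world. Camera axes: x right, y down, z forward; pixel columns grow to the right and rows downward; lengths in mm; the calibration is good to about 2 mm. The wrist camera is an equidistant fisheye: a pixel r from the principal point sees the ray r / f radians off the axis. A picture is of the moment at which its call begins. There is no depth.
A pose or a line that the arm cannot do raises robot.MotionError and nothing moves.
- robot.hand_in(): hands the job in; it is judged then, once.
Readings, each from a call of its own:
- robot.current_t(): time.
- robot.current_qpos(): joint angles.
- robot.current_joint_vel(): joint speeds.
- robot.current_joint_efforts(): joint torques, N m.
- robot.current_tcp_pos(): TCP position.
- robot.current_eef_rot(): TCP orientation.
- robot.current_contact_force(): force on the tool from outside, world axes, zero at the start.
- robot.current_ft_torque(): the same for the moment, N m.
- robot.current_gripper_width(): opening from 0.0 (shut) to 1.0 (fully open).
- robot.current_finger_force(): force on a finger pad.
Only numpy, scipy, OpenCV 4.12 (cv2) and the standard library are available. Lean on these libraries where they do the work, as an engineer would, in place of code of your own. Each camera call takes 0.05 s, during which the arm holds its last target. There are 200 camera calls.

## Working session

There is one attempt and no reset: what is moved stays moved. The work goes in short steps, each a Python script; the robot and the scene stay as the last script left them, time stands still between calls to the robot, and variables do not carry over. Pictures are saved under pics/ and viewed, at most 17 in all, crops included, and the job is handed in when it is done.

```bash
mkdir -p pics; ls; python3 - <<'E'
from bench import robot
import cv2
for n in("scene","top"):
    d=robot.get_image(n); cv2.imwrite(f"pics/{n}0.png",d["img"]); print(n,{k:v for k,v in d.items() if k!="img"})
print(robot.current_t(),robot.current_eef_rot())
E
```

```text
pics
scene {'fovy': 42.501577009602556, 'cx': 323.9543741736331, 'cy': 206.33780797718123, 'eye': array([1148.0578655 ,  260.97820071, 1186.46790653]), 'orientation': array([-2.59168139,  0.01292845,  1.84637605])}
top {'fovy': 54.39689838722583, 'cx': 322.8375283826857, 'cy': 194.5220385013028, 'eye': array([380.08323408,  64.7794096 , 906.37353421]), 'orientation': array([-3.06332351, -0.00730897, -1.55132222])}
0.1 [-3.13999755e+00 -3.02999972e-04  4.26766139e-01]
```

View pics/scene0.png

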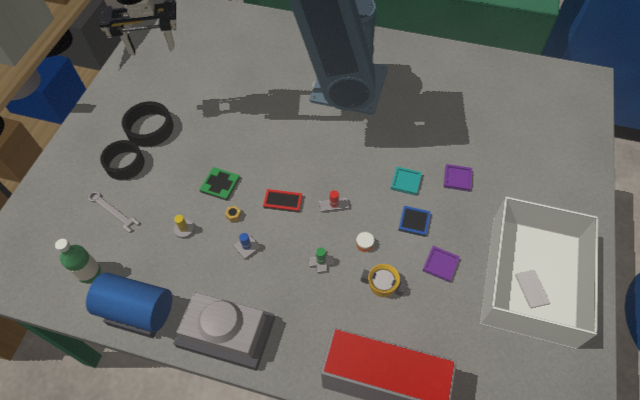

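View pics/top0.png

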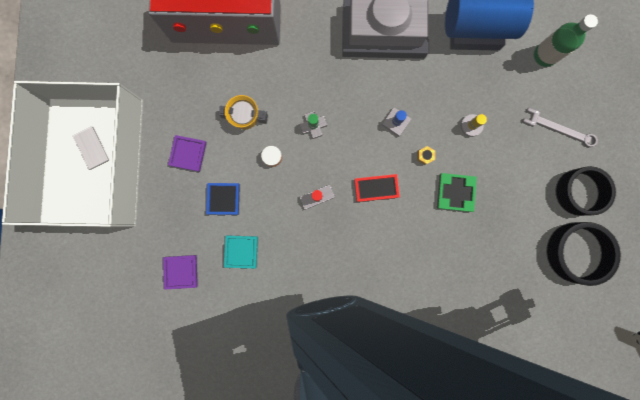

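Scene picture: all objects are visible. In the top picture, the blue nest is at (222,199), red nest (377,188), green nest (457,193) and the cup (241,112). The inserts are at green (313,122), blue (400,120), red (317,197) and yellow (477,123). The nut is at (427,156) and the tin at (271,156).

```bash
cat > h.py <<'E'
import numpy as np, cv2
from scipy.spatial.transform import Rotation as R
from bench import robot
def ray(d,uv,z,fish=False):
    uv=np.atleast_2d(np.asarray(uv,float)); f=200/np.tan(np.radians(d["fovy"]/2))
    p=(uv-[d["cx"],d["cy"]])/f
    if fish:
        r=np.linalg.norm(p,axis=1)+1e-12
        v=np.c_[p*(np.sin(r)/r)[:,None],np.cos(r)]
    else: v=np.c_[p,np.ones(len(p))]
    v=v@R.from_euler("xyz",d["orientation"]).as_matrix().T
    e=np.asarray(d["eye"]); return (e+v*((z-e[2])/v[:,2])[:,None])[:,:2]
H=dict(red=[(0,8),(172,180)],yellow=[(18,34)],green=[(48,76)],blue=[(100,122)])
def cmask(img,c,s=120,v=60):
    h=cv2.cvtColor(img,cv2.COLOR_BGR2HSV); m=0
    for a,b in H[c]: m=m|cv2.inRange(h,(a,s,v),(b,255,255))
    return m
def blobs(m,amin=30):
    cs,_=cv2.findContours(m,cv2.RETR_EXTERNAL,cv2.CHAIN_APPROX_NONE)
    return sorted([c[:,0] for c in cs if cv2.contourArea(c)>amin],key=lambda c:-cv2.contourArea(c))
def rect(P):
    (c,s,a)=cv2.minAreaRect(P.astype(np.float32)); return np.round(c,1),np.round(s,1),round(a,1)
E
python3 - <<'E'
from h import *
img=cv2.imread("pics/top0.png")
d=robot.get_image("top")
for c in H:
    for b in blobs(cmask(d["img"],c)):
        if 80<b[:,1].mean()<300 and 150<b[:,0].mean()<520:
            print(c,b.mean(0).round(),len(b),"z14",rect(ray(d,b,14)),"z62",rect(ray(d,b,62))[:2],"z44",rect(ray(d,b,44))[:2])
cv2.imwrite("pics/topz.png",cv2.resize(d["img"][85:235,200:500],None,fx=2.66,fy=2.66,interpolation=cv2.INTER_CUBIC))
E
```

```text
red [377. 188.] 127 z14 (array([468.9, -64.1]), array([54.9, 99.1]), 7.2) z62 (array([464.1, -57.1]), array([51.9, 93.8])) z44 (array([465.9, -59.7]), array([53. , 95.8]))
red [317. 195.] 29 z14 (array([448.8,  74.2]), array([23.1, 20.7]), 1.1) z62 (array([445.1,  73.7]), array([21.8, 19.6])) z44 (array([446.5,  73.9]), array([22.3, 20. ]))
yellow [241. 112.] 95 z14 (array([640.9, 255.7]), array([78.6, 77.1]), 1.3) z62 (array([626.9, 245.4]), array([74.4, 72.9])) z44 (array([632.1, 249.2]), array([76. , 74.5]))
yellow [426. 155.] 48 z14 (array([ 547.1, -178.2]), array([37.8, 37.3]), 0.0) z62 (array([ 538.1, -165.1]), array([35.8, 35.3])) z44 (array([ 541.5, -170. ]), array([36.6, 36. ]))
yellow [479. 120.] 35 z14 (array([ 632.3, -302.2]), array([23.1, 35.4]), 27.7) z62 (array([ 618.7, -282.4]), array([21.8, 33.5])) z44 (array([ 623.8, -289.8]), array([22.3, 34.3]))
green [457. 192.] 134 z14 (array([ 462.1, -249.6]), array([81.9, 81.1]), 85.2) z62 (array([ 457.7, -232.6]), array([77.5, 76.7])) z44 (array([ 459.3, -239. ]), array([79.2, 78.3]))
green [313. 119.] 25 z14 (array([627.8,  86.1]), array([21.4, 18.7]), 1.2) z62 (array([614.5,  84.9]), array([20.3, 17.7])) z44 (array([619.5,  85.3]), array([20.7, 18.1]))
blue [222. 198.] 120 z14 (array([436.5, 290.3]), array([71.3, 73.4]), 1.2) z62 (array([433.5, 278.2]), array([67.5, 69.4])) z44 (array([434.6, 282.7]), array([68.9, 70.9]))
blue [401. 115.] 25 z14 (array([ 639.9, -119.1]), array([19.9, 22.1]), 46.2) z62 (array([ 626. , -109.2]), array([18.8, 20.9])) z44 (array([ 631.2, -112.9]), array([19.2, 21.3]))
```

View pics/topz.png

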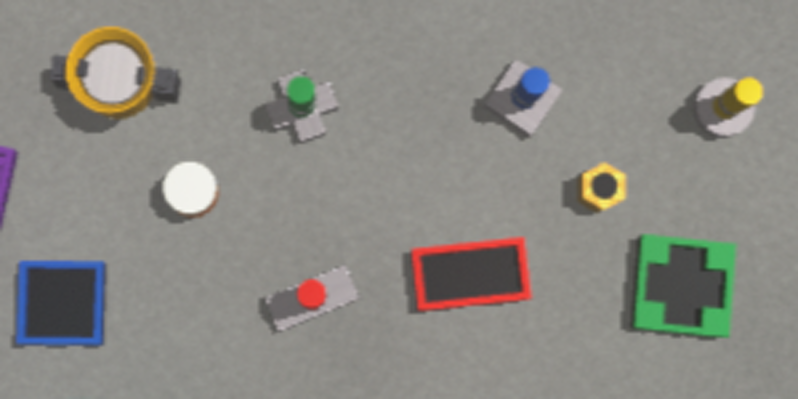

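Nest sizes match the spec: red 55x99, green 82x81, blue 71x73 and cup about 75. Next I hover over the blue insert for a close look.

```bash
python3 - <<'E'
from h import *
robot.move_ptp([622,-110,200],[np.pi,0,0]); robot.move_gripper(0.55)
d=robot.get_image("wrist"); cv2.imwrite("pics/w1.png",d["img"]); print({k:v for k,v in d.items() if k!="img"})
print(robot.current_t(),robot.current_qpos(),robot.current_tcp_pos())
for c in H:
    for b in blobs(cmask(d["img"],c)): print(c,b.mean(0).round(),len(b),rect(ray(d,b,62,True)))
E
```

```text
{'fovy': 65.70646984690485, 'cx': 320.4745748553508, 'cy': 198.82836434962644, 'eye': array([ 699.54428904, -109.43845931,  405.30704587]), 'orientation': array([ 2.85814721e+00,  4.11885586e-04, -1.56997121e+00])}
3.0417 [-3.51281495e-01  3.95690889e-01  1.29293504e+00  2.46369507e-05
  1.45294331e+00  1.21943458e+00] [ 622.01594568 -109.94038733  200.0000064 ]
red [30. 24.] 230 (array([880.3, 373.6]), array([251.3, 112.9]), 70.6)
red [301. 275.] 248 (array([499.6, -74.9]), array([50.5, 76.5]), 7.3)
red [ 7. 76.] 35 (array([814.8, 420.5]), array([50.1, 10.5]), 77.8)
yellow [365. 357.] 640 (array([ 341.1, -201.8]), array([ 51.8, 547.2]), 0.1)
yellow [ 87. 171.] 144 (array([636.6, 219.7]), array([94.3, 69. ]), 85.9)
yellow [220. 306.] 120 (array([439.9,  30.6]), array([23.6, 95.7]), 78.9)
yellow [421. 307.] 119 (array([ 438.9, -249.2]), array([94.2, 22.2]), 11.1)
yellow [370. 224.] 102 (array([ 568.3, -168.6]), array([33.1, 31.8]), 4.0)
yellow [462. 179.] 60 (array([ 624.9, -281.6]), array([34.4, 21.7]), 66.5)
yellow [33. 65.] 39 (array([814.1, 334.1]), array([47.5, 12.8]), 77.5)
green [423. 256.] 102 (array([ 520.6, -240.3]), array([60.8, 17.6]), 85.7)
green [169. 184.] 60 (array([618.1,  79.3]), array([21.4, 34.6]), 22.3)
green [66. 52.] 34 (array([816. , 250.1]), array([32.9, 10.3]), 84.6)
blue [494.  12.] 281 (array([ 834.5, -336.1]), array([ 54.6, 204.7]), 13.5)
blue [321. 173.] 59 (array([ 629.8, -109.4]), array([25.4, 21.5]), 0.1)
blue [111. 271.] 51 (array([483.9, 211.6]), array([38.9, 12.9]), 1.7)
blue [  1. 322.] 49 (array([246.8, 732.6]), array([ 26.9, 138.7]), 48.3)
blue [ 35. 393.] 30 (array([-53.9, 806.8]), array([ 12.3, 229.3]), 39.1)
```

View pics/w1.png

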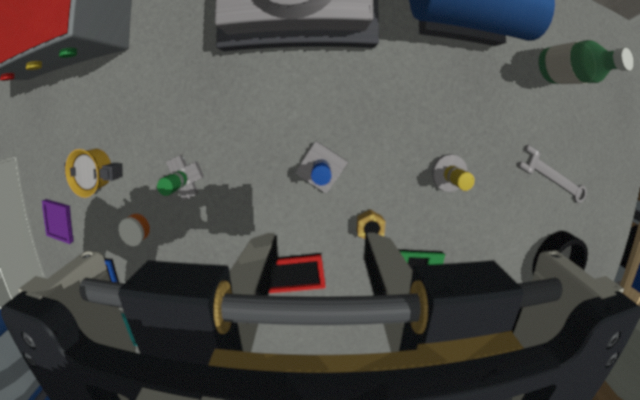

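The wrist picture shows the blue stem at (321,173) with its square foot around it, and the nut at (370,224) clear of the fingers. I'll segment the foot from a lower view.

```bash
cat >> h.py <<'E'
def foot(d,c,xy,half=45):
    """contour points (world, z=12) of foot+stem blob near xy, from wrist image d"""
    img=d["img"]; g=cv2.GaussianBlur(img,(3,3),0).max(2)
    # pixel window
    yy,xx=np.mgrid[0:400,0:640]; W=ray(d,np.c_[xx.ravel(),yy.ravel()],12,True).reshape(400,640,2)
    near=np.linalg.norm(W-xy,axis=2)<half
    t=np.median(g[near&(np.linalg.norm(W-xy,axis=2)>half*.85)])
    m=((g>t+22)&near).astype(np.uint8)*255
    b=blobs(m,60)
    return t,m,(ray(d,b[0],12,True) if b else None)
def look(c,xy,z,yaw):
    d=robot.get_image("wrist"); t,m,P=foot(d,c,xy)
    return d,t,m,P
E
python3 - <<'E'
from h import *
robot.move_linear([560,-110,140],speed=200)
d,t,m,P=look("blue",np.array([627,-109.3]),0,0)
print(t,rect(P),robot.current_t())
for b in blobs(cmask(d["img"],"blue")):
    if abs(b[:,0].mean()-320)<60: print(b.mean(0),rect(ray(d,b,62,True)))
u=np.argwhere(m).mean(0).astype(int); s=np.s_[max(u[0]-50,0):u[0]+50,u[1]-50:u[1]+50]
a=np.hstack([d["img"][s],cv2.cvtColor(m,cv2.COLOR_GRAY2BGR)[s]])
cv2.imwrite("pics/w2.png",cv2.resize(a,None,fx=4,fy=4)); print(u)
E
```

```text
121.0 (array([ 625.8, -111.4]), array([23.8, 25.7]), 0.1) 3.675
[320.04545455 123.53030303] (array([ 627.2, -109.3]), array([21.4, 21.4]), 44.9)
[118 326]
```

View pics/w2.png

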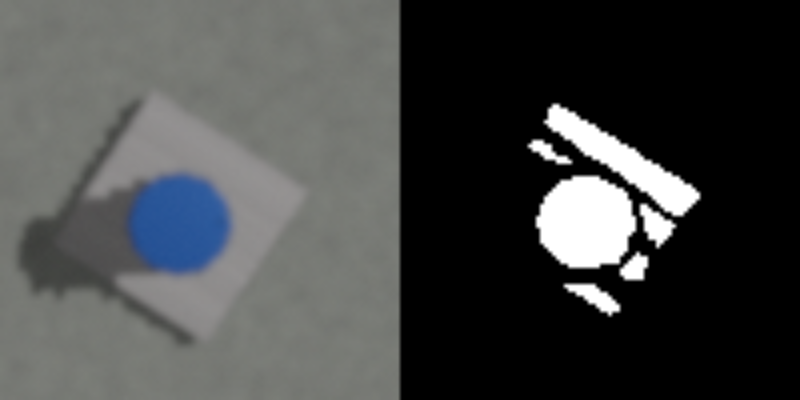

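The view straight down puts the blue stem at (627.2,-109.3) and the square foot at about -32.5°. The plain brightness mask fails, so I'll use the foot's tint (R-G) instead and survey all inserts and nests from above.

```bash
python3 - <<'E'
from h import *
import pickle
ins=dict(blue=(627,-109),yellow=(620,-285),green=(616,84),red=(447,73))
nest=dict(nyellow=(632,249),nblue=(436,290),nred=(469,-64),ngreen=(462,-250))
order=["blue","yellow","ngreen","nred","red","green","nyellow","nblue"]
D={}
for k in order:
    xy=np.array({**ins,**nest}[k],float)
    robot.move_ptp([xy[0]-67,xy[1],140],[np.pi,0,0]); D[k]=robot.get_image("wrist")
pickle.dump(D,open("D.pkl","wb")); print(robot.current_t())
tiles=[]
for k in order:
    xy=np.array({**ins,**nest}[k],float); d=D[k]; c=k.lstrip("n") if k[0]=="n" else k
    bs=[b for b in blobs(cmask(d["img"],c)) if np.linalg.norm(ray(d,b,30,True).mean(0)-xy)<30]
    z=62 if k in ins else 44 if c=="yellow" else 14
    for b in bs[:1]: print(k,b.mean(0).round(1),rect(ray(d,b,z,True)))
    u=bs[0].mean(0).astype(int); t=d["img"][u[1]-50:u[1]+50,u[0]-50:u[0]+50]
    tiles.append(cv2.resize(t,(200,200),interpolation=cv2.INTER_CUBIC))
    if k in ins:
        im=cv2.GaussianBlur(d["img"],(3,3),0).astype(int); df=im[...,2]-im[...,1]
        p=df[u[1]-50:u[1]+50,u[0]-50:u[0]+50]; print("  r-g pct",np.percentile(p,[2,25,50,75,90,98]))
cv2.imwrite("pics/t3.png",np.vstack([np.hstack(tiles[:4]),np.hstack(tiles[4:])]))
E
```

```text
9.3667
blue [321.5 123.5] (array([ 627.1, -109.6]), array([21.4, 22.1]), 13.7)
  r-g pct [-44.  -2.  -2.  -1.   1.   2.]
yellow [325.  120.1] (array([ 622.2, -287.3]), array([20.1, 21.7]), 0.2)
  r-g pct [-3. -2. -2. -1.  2. 17.]
ngreen [320.8 121.8] (array([ 462.5, -249.8]), array([80.8, 80.5]), 85.2)
nred [320.3 121.8] (array([469.4, -64. ]), array([54. , 99.2]), 7.1)
red [319.5 124.9] (array([445.6,  73.5]), array([22. , 22.7]), 0.0)
  r-g pct [ -3.  -2.  -2.  -1.   2. 133.]
green [317.5 121.9] (array([615.2,  86.1]), array([20.8, 20.1]), 89.9)
  r-g pct [-78.  -2.  -2.  -1.   1.   2.]
nyellow [320.2 118.9] (array([634. , 248.7]), array([73.8, 74.7]), 26.6)
nblue [320.1 121.4] (array([437. , 290.7]), array([71.4, 72.2]), 0.2)
```

View pics/t3.png

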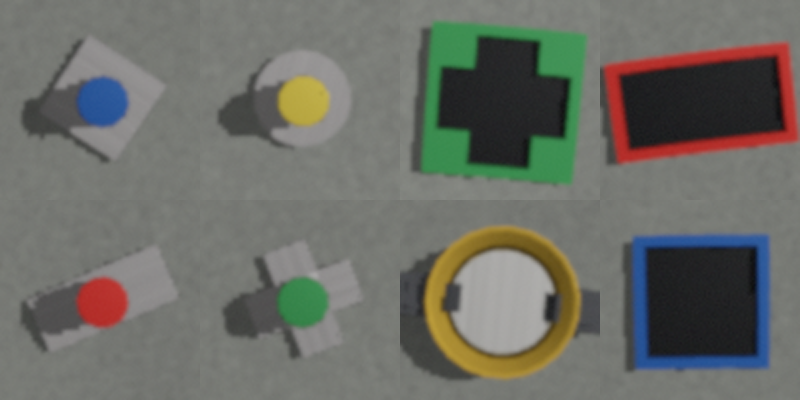

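The tiles show all feet and nests clearly. The wrist nest poses agree with the top view to about 2 mm. Next come the foot yaws, from the tint mask.

```bash
python3 - <<'E'
from h import *
import pickle
D=pickle.load(open("D.pkl","rb"))
S=dict(blue=(627.1,-109.6),yellow=(622.2,-287.3),red=(445.6,73.5),green=(615.2,86.1))
tiles=[]
for k,xy in S.items():
    d=D[k]; im=cv2.GaussianBlur(d["img"],(5,5),0).astype(int); m=((im[...,2]-im[...,1]>=0)*255).astype(np.uint8)|cmask(d["img"],k)
    m=cv2.morphologyEx(m,cv2.MORPH_OPEN,np.ones((3,3))); m=cv2.morphologyEx(m,cv2.MORPH_CLOSE,np.ones((5,5)))
    b=[b for b in blobs(m,300) if np.linalg.norm(ray(d,b,12,True).mean(0)-xy)<25][0]
    f=np.zeros_like(m); cv2.drawContours(f,[b],-1,255,-1); uv=np.argwhere(f)[:,::-1]; P=ray(d,uv,12,True); c=P.mean(0)
    z=(P-c)@[1,1j]; a4=np.degrees(np.angle((z**4).sum()))/4; a2=np.degrees(np.angle((z**2).sum()))/2
    print(k,rect(ray(d,b,12,True)),"centroid",c.round(1),"a4",a4.round(1),"a2",a2.round(1))
    u=b.mean(0).astype(int); tiles.append(cv2.resize(f[u[1]-50:u[1]+50,u[0]-50:u[0]+50],(200,200)))
cv2.imwrite("pics/m4.png",np.hstack(tiles))
E
```

```text
blue (array([ 626.9, -109.3]), array([52.1, 53.1]), 57.2) centroid [ 627.5 -109.7] a4 11.6 a2 -4.7
yellow (array([ 621.8, -287.4]), array([51.8, 52.3]), 0.6) centroid [ 622.2 -287.3] a4 -23.7 a2 79.5
red (array([445.2,  72.8]), array([36.8, 77.8]), 22.6) centroid [445.8  72.9] a4 24.1 a2 -66.2
green (array([615.2,  85.8]), array([57.6, 58.1]), 66.4) centroid [615.8  85.7] a4 20.5 a2 -41.7
```

View pics/m4.png

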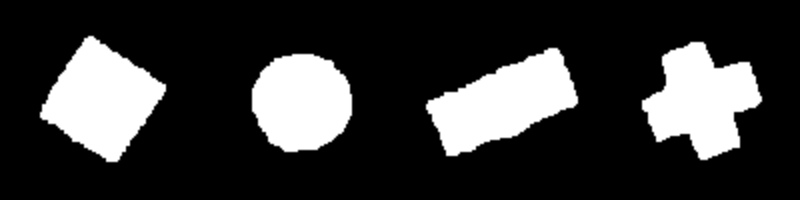

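Foot centres coincide with the stems and the sizes fit. I pick and place the square first.

```bash
cat >> h.py <<'E'
def pick(xy,yaw,off):
    o=[np.pi,0,np.radians(yaw)]
    robot.move_ptp([*xy,110],o); robot.move_gripper(0.55)
    hit=robot.move_linear([*xy,off],speed=120,f_stop=15); robot.move_gripper(0.0)
    print("pick",hit,robot.current_gripper_width(),robot.current_finger_force())
    robot.move_linear([*xy,140],speed=200)
def place(xy,yaw,off):
    o=[np.pi,0,np.radians(yaw)]
    robot.move_ptp([*xy,off+70],o); robot.move_linear([*xy,off+18],speed=120)
    hit=robot.move_linear([*xy,off+7],speed=30,f_stop=6)
    print("place",hit,robot.current_tcp_pos().round(1),robot.current_contact_force().round(1),robot.current_gripper_width())
    robot.move_gripper(0.55); robot.move_linear([*xy,140],speed=200); print("t",robot.current_t())
E
python3 - <<'E'
from h import *
pick([627.1,-109.5],0,25)
place([436.9,290.5],33.7,25)
robot.move_ptp([437-67,290.5,140],[np.pi,0,0])
d=robot.get_image("wrist"); cv2.imwrite("pics/p1.png",cv2.resize(d["img"][60:190,225:425],None,fx=4,fy=4)); print(robot.current_t())
b=[b for b in blobs(cmask(d["img"],"blue",140)) ]; print([(rect(ray(d,x,70,True)),x.mean(0).round()) for x in b if abs(x[:,0].mean()-320)<60])
E
```

```text
pick False 0.006464062816042568 0.0
place False [436.8 290.5  31.9] [-0.8  0.1  0.4] 0.007310885875375532
t 18.2083
18.9167
[((array([439.2, 290.9]), array([58.6, 59. ]), 0.9), array([321., 120.]))]
```

View pics/p1.png

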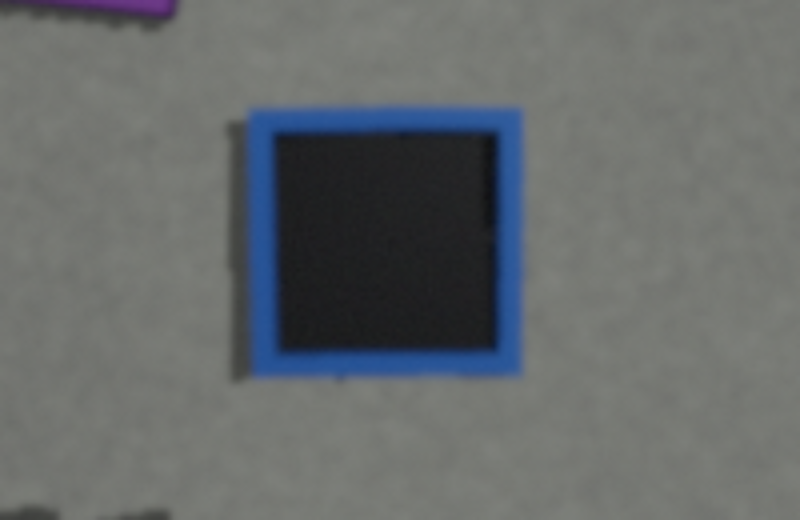

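The gripper closed on nothing, and the nest is empty. I look at where the blue insert is now.

```bash
python3 - <<'E'
from h import *
d=robot.get_image("top"); 
for b in blobs(cmask(d["img"],"blue")):
    if 80<b[:,1].mean()<300 and 150<b[:,0].mean()<520: print(b.mean(0).round(),rect(ray(d,b,62))[:2])
robot.move_ptp([560,-110,140],[np.pi,0,0])
d=robot.get_image("wrist"); cv2.imwrite("pics/p2.png",d["img"])
for b in blobs(cmask(d["img"],"blue")): print(b.mean(0).round(),rect(ray(d,b,62,True))[:2])
print(robot.current_t(),robot.current_tcp_pos(),d["eye"])
E
```

```text
[224. 193.] (array([433.5, 278.2]), array([67.5, 69.6]))
[401. 115.] (array([ 625.4, -108.7]), array([20.5, 20. ]))
[322. 122.] (array([ 626.9, -109.5]), array([21.1, 21.8]))
[ 65. 248.] (array([486.3, 237.8]), array([38.2, 74.2]))
20.6417 [ 559.94156965 -108.63870669  140.0929621 ] [ 637.46280694 -108.34702645  345.33635459]
```

View pics/p2.png

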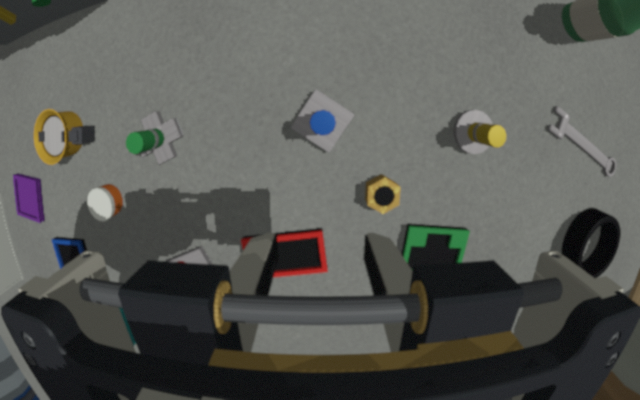

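The insert is untouched where it was. I'll redo the pick step by step with readings, stopping if anything is off.

```bash
python3 - <<'E'
from h import *
xy=[627.0,-109.5]
robot.move_ptp([*xy,110],[np.pi,0,0]); print(robot.current_tcp_pos(),robot.current_gripper_width())
print(robot.move_linear([*xy,25],speed=100,f_stop=15),robot.current_tcp_pos(),robot.current_gripper_width(),robot.current_contact_force())
d=robot.get_image("wrist"); cv2.imwrite("pics/p3.png",d["img"][60:360,100:540])
d=robot.get_image("top"); cv2.imwrite("pics/p3t.png",cv2.resize(d["img"][60:260,300:520],None,fx=2,fy=2)); print(robot.current_t())
E
```

```text
[ 626.97089742 -107.98264469  108.82803764] 0.5509437282501012
False [ 627.61260902 -109.74822851   25.82573526] 0.5475116326097819 [ 0.53423109 -0.21419058 -0.86634693]
22.1333
```

View pics/p3.png

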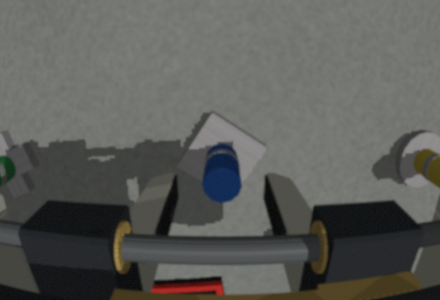

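The picture shows the stem at about full-frame (321,240), between the fingers. But the finger tips appear at row 235 with an 87 px gap. That implies the tips are about 40 mm above the reported TCP, just above the stem. I test this with a slow guarded descent.

```bash
python3 - <<'E'
from h import *
xy=[627.0,-109.5]
try:
  print(robot.move_linear([*xy,8],speed=25,f_stop=6),robot.current_tcp_pos(),robot.current_contact_force())
except Exception as e: print(repr(e))
robot.move_gripper(0.0); print(robot.current_gripper_width(),robot.current_finger_force(),robot.current_tcp_pos())
d=robot.get_image("wrist"); cv2.imwrite("pics/p4.png",d["img"][60:360,100:540]); print(robot.current_t())
E
```

```text
False [ 627.10993634 -109.51642778    8.0703225 ] [ 0.55315349 -0.98148597 -0.03959431]
0.24847143511566544 29.996839463710785 [ 627.10214621 -109.76578463    8.12157778]
23.5833
```

View pics/p4.png

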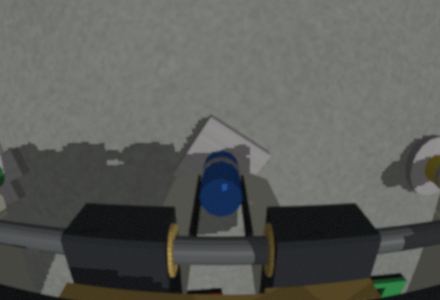

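Confirmed: it grips at 0.248 (23 mm, 30 N). The real tips sit about 40 mm above the reported TCP, so I use the measured offset of 8 and place it.

```bash
python3 - <<'E'
from h import *
robot.move_linear([627,-109.5,110],speed=200); print(robot.current_gripper_width(),robot.current_contact_force())
assert robot.current_gripper_width()>.2
place([436.9,290.5],33.7,8)
robot.move_ptp([437-67,290.5,140],[np.pi,0,0])
d=robot.get_image("wrist"); cv2.imwrite("pics/p5.png",cv2.resize(d["img"][60:190,225:425],None,fx=3,fy=3)); print(robot.current_t())
E
```

```text
0.25082959460184096 [ 0.6385419   0.48851678 -4.28106295]
place True [437.6 290.3  15.8] [ 0.6 -0.7  3.8] 0.2521620023155741
t 28.2917
29.0
```

View pics/p5.png

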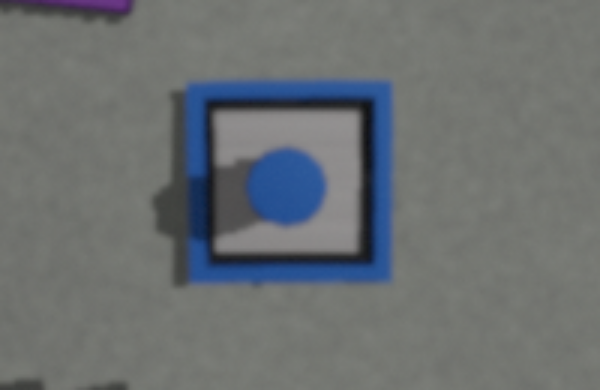

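The square insert is seated flat with even margins. Next are the oblong and the cross, gripped slightly deeper.

```bash
python3 - <<'E'
from h import *
tiles=[]
for xy,nxy,dy in [((445.4,73.2),(469.3,-64.1),-16.7),((615.3,85.9),(462.4,-249.7),-25.3)]:
    pick(xy,0,2)
    if robot.current_gripper_width()<.2: print("MISSED"); break
    place(nxy,dy,2)
    robot.move_ptp([nxy[0]-67,nxy[1],140],[np.pi,0,0]); d=robot.get_image("wrist"); tiles.append(d["img"][60:190,220:420])
cv2.imwrite("pics/p6.png",cv2.resize(np.hstack(tiles),None,fx=2,fy=2)); print(robot.current_t())
E
```

```text
pick False 0.24890781929539202 30.000606179237366
place True [469.7 -64.2   9.7] [ 0.3 -0.5  3.1] 0.2518022874754767
t 35.7167
pick False 0.2535052675480129 29.999679923057556
place True [ 462.7 -250.2    9.9] [-0.  -0.4  2.6] 0.2497052498934378
t 43.7417
44.3667
```

View pics/p6.png

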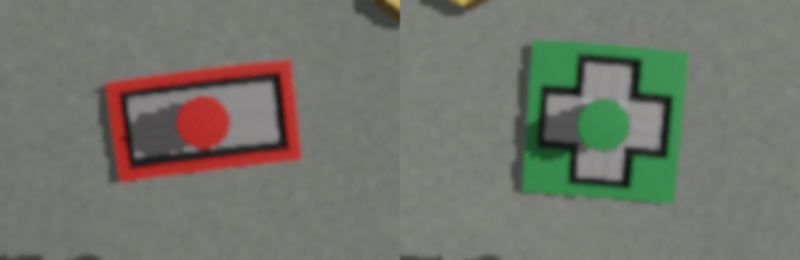

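Both are seated. Now the round one: a guarded press while logging force against depth.

```bash
python3 - <<'E'
from h import *
pick((622.1,-287.3),0,0)
assert robot.current_gripper_width()>.2
x,y=633.8,248.8
robot.move_ptp([x,y,110],[np.pi,0,0]); robot.move_linear([x,y,46],speed=120); print(robot.current_contact_force().round(1))
for z in (40,36,32,28,24,20,17,15,13.5):
    h=robot.move_linear([x,y,z],speed=30,f_stop=40)
    print(z,h,robot.current_tcp_pos().round(1),robot.current_contact_force().round(1),round(robot.current_gripper_width(),3))
    if h: break
print(robot.current_t())
E
```

```text
pick False 0.2521711590358852 29.984728395938873
[ 0.9  0.3 -2. ]
40 False [633.9 248.7  40.3] [ 1.  -0.3 -2.7] 0.252
36 False [634.1 248.9  36. ] [ 0.3 -0.3 -3.1] 0.25
32 False [634.5 249.   32.7] [ 1.2 -0.   2.9] 0.249
28 False [634.5 249.   28.7] [ 0.1 -0.3  4.5] 0.251
24 False [634.4 249.   24.4] [ 2.  -0.4  3.4] 0.254
20 False [634.3 248.9  20. ] [3.  0.5 1.6] 0.252
17 False [634.4 248.9  17.5] [ 1.1 -0.4  5.3] 0.252
15 False [634.4 248.9  15.7] [ 1.2 -0.4  5.9] 0.259
13.5 False [634.4 248.9  14.3] [ 1.3 -0.3  6.5] 0.254
53.1333
```

Contact came at 34 mm as expected, and it now sits at about 14 mm with around 9.5 N. I release and then check the stem height with the closed fingers.

```bash
python3 - <<'E'
from h import *
x,y=634,248.8
robot.sleep(0.3); robot.move_gripper(0.5); robot.move_linear([x,y,140],speed=150)
robot.move_ptp([x-67,y,140],[np.pi,0,0]); d=robot.get_image("wrist"); t1=d["img"][60:190,220:420]
e=robot.get_image("scene"); t2=cv2.resize(e["img"][245:310,335:435],(200,130),interpolation=cv2.INTER_CUBIC)
cv2.imwrite("pics/p7.png",cv2.resize(np.hstack([t1,t2]),None,fx=2,fy=2))
f=cmask(e["img"],"yellow"); 
for b in blobs(cmask(d["img"],"yellow")): 
    if abs(b[:,0].mean()-320)<60: print(b.mean(0),rect(ray(d,b,80,True)))
print(robot.current_t())
E
```

```text
[357.27527216 357.33903577] (array([366.3, 189.6]), array([ 40.3, 422.9]), 0.1)
[321.18894009 119.74193548] (array([635.3, 249. ]), array([64.8, 65.9]), 27.2)
55.5083
```

View pics/p7.png

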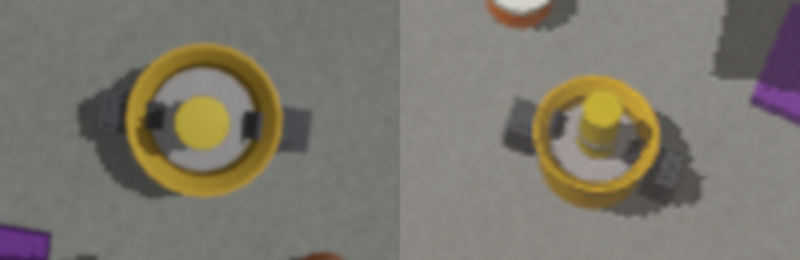

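Both dark catch noses overlie the foot in the two views. I confirm the height with a light touch on the stem top: locked means a true tip height of about 80, so a reading near 40.

```bash
python3 - <<'E'
from h import *
x,y=634.3,248.8
robot.move_ptp([x,y,90],[np.pi,0,0]); robot.move_gripper(0); robot.move_linear([x,y,60],speed=100)
print(robot.move_linear([x,y,34],speed=25,f_stop=5),robot.current_tcp_pos().round(1),robot.current_contact_force().round(1))
robot.move_linear([x,y,140],speed=150)
x,y=437,290.5
robot.move_ptp([x,y,70],[np.pi,0,0]); robot.move_linear([x,y,48],speed=100)
print("ref 70",robot.move_linear([x,y,24],speed=25,f_stop=5),robot.current_tcp_pos().round(1))
robot.move_linear([x,y,140],speed=150); robot.move_ptp([330,-250,250],[np.pi,0,0]); print(robot.current_t())
d=robot.get_image("top"); cv2.imwrite("pics/end.png",d["img"])
for b in blobs(cmask(d["img"],"yellow")): print(b.mean(0).round(1))
E
```

```text
True [634.3 248.8  39.9] [-1.3 -0.9  5.5]
ref 70 True [436.9 290.5  32.2]
63.6333
[241.3 111.6]
[426.  154.7]
[215.7  27.7]
```

View pics/end.png

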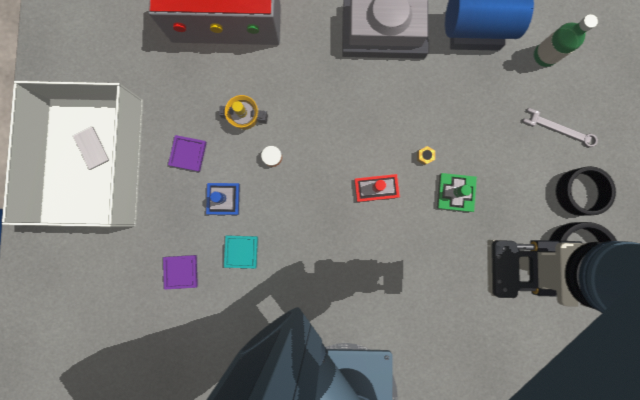

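The round stem top is at about 78–80 mm, so it is locked. All four are in place, and the nut (426,155) and tin (271,156) have not moved.

```bash
python3 -c "
from bench import robot
print(robot.hand_in())"
```

```text
the job is handed in; nothing more can be done
None
```

I handed in the job after about 64 s of robot time: the square, oblong and cross inserts sit flat in their nests, the round one is locked under its catches (checked by touch), and the nut and tin have not moved.

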